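# Lock the sprung bayonet lamp cap

### The job

On the fibre inspection bench, the cap of one lamp house sits up loose in its bayonet mount, with its grip bar lying across the long foot plate. Push that cap down against its spring, give it a quarter turn clockwise (seen from above), and let go so that it springs up and seats locked, with its bar along the foot plate. Do not touch the other lamp house, whose cap is already locked.

Things in the scene. Friction and masses are not known exactly. Their poses are not given: they have to be found in the camera images.
- cap: Loose lamp cap: black disc (60 dia, z = 30 to 36), aluminium grip bar on it (50 along the cap's x, 14 wide, z = 36 to 66), steel plug below (36 dia) with two lugs along x. Origin: centre of plug's underside, z up. A half turn looks and works the same. About 0.12 kg. Starts upright in the mount with its bar across the foot plate (within 4 deg), its origin 74 above the lamp house's.
- spring_plate (a joint): Spring plate under the cap: travel down in m (0 at start, 5 N; 9 N at 0.018). The cap must go down 14 mm or more to turn (best 18; at 24 the disc meets the house). Held down it turns clockwise only, stop at about 100 deg. Let go within 10 deg of 90, it springs up into 5 mm deep notches: bar along the foot plate, cap origin 65 above the lamp house's (9 below its start).
- lamp_house: Lamp house to work on, fixed to the table: finned aluminium block 72 x 72, top face at z = 80, short light port on its -x side, on a dark foot plate 72 (x) x 130 (y) x 8 mm. A dark bayonet mount in its top holds the cap; the mount's axis is the body's z. Origin: centre of underside, z up, y along the foot plate's long side.
- locked_lamp: The other lamp house, same form and size, its cap already locked: bar along the foot plate, disc's underside 15 mm above the top face (24 on the loose one). Fixed to the table. Origin: centre of underside, y along its foot plate. Not to be touched.
Mind the look-alikes: they are no part of the job. Leave any turquoise look-alike of the cap alone.

How it is judged:
By the outcome, as a careful person would: the job done as asked, in the order asked, and still so for the second after the job is handed in, with the robot touching nothing.
It also fails if it takes over 38 s, if anything falls off the work surface, if the arm or the gripper's body presses on something with over 40 N, if the wrist force passes 120 N, or if a joint passes its speed limit or range.

### The arm

A 7-joint arm with a two-finger parallel gripper is mounted at the origin on the work surface. World frame = base frame: x ahead of the robot, y to its left, z up, the work surface at z = 0. Lengths are in m, angles in rad, forces in N, time in s.
With the tool pointing down it reaches from about 0.425 to 0.875 m from the base axis. Payload 4.7 kg.
Tool frame: the origin (TCP) lies at the very end of the fingers, on their centre line; the grasp point (between the pads) lies 19 mm behind it (bot.pinch_z is the distance from the TCP to the grasp point, in m); z points along the fingers, x is the direction in which the jaws open and shut, and the axes are right-handed (so a half turn about z gives the same grasp; the last joint's range is limited). The gripper opens to 85 mm and grips with 20 to 120 N. Pads are 22 mm wide; open, the fingers measure 114 mm over their backs; the gripper's body (76 mm by 85 mm) begins 54 mm behind the grasp point. The pads swing forward as they close: fully open they stand 13 mm farther back than shut.
Start: joints at [-1.112, 0.321, -0.07, 1.45, 0.023, 1.371, -0.057], TCP at [0.28, 0.587, 0.231] pointing down, gripper open.
Joint ranges: [-2.86, 2.86], [-0.3, 2.09], [-1.38, 1.24], [0.06, 2.45], [-1.56, 4.7], [0.09, 2.05], [-2.69, 2.69]. Speed limits (rad/s): [2.57, 2.57, 3.14, 3.14, 3.14, 3.14, 3.14].

### API

Orientations are given as a unit quaternion [w, x, y, z].
In Python, from rig import get_obs, imaging, order, models, bot gives the robot as it stands. The module is installed in compiled form; this text tells all that it offers.
- The arm moves only by the tool send_rows, never from a script. Its argument "steps" is a list that holds one entry, the list of rows, each a list of 7 numbers: the opening, from -1 (shut) to 1 (fully open), then the shift along the tool's x, y, z in mm, then the turn, a rotation vector about the tool's x, y, z in rad. In form: [[[claw, tx, ty, tz, ax, ay, az], ...]]. A call has 1 to 5 rows; each row is the pose to reach, as a shift and turn from the pose commanded when the call began, along the tool's axes at that moment; what a row does not reach only later rows make up. A row lasts 1/12 s, in which the tool goes at most 41.7 mm and 7.16 degrees, less where a joint would pass 70% of its speed; a pose out of reach is approached as far as the arm can. A call with a gripper value outside its range is refused whole. The fingers move at their own pace and stop on an object; "squeeze" is the grip in N (left out, the last holds). Time passes only in rows, so rows that repeat a pose let the fingers close. It gives the time, the measured TCP pose, the force and the opening at its end, in the units of the state.
- get_obs(): the state, without advancing time (a new reading comes with each control period).
- imaging.grab_frame(name): name is "scene" or "top" or "wrist"; returns the picture (384x512x3 uint8, blue, green, red); there is no depth.
- imaging.camera_info(name): a dict with "camera_matrix" (3x3 intrinsics, pixels), "k1" (the pictures are not rectified: a ray, as slopes to the right and down, at radius r is drawn at 1 + k1 r^2 times it, then the intrinsics apply), "cam_to_world" (4x4, takes a point from camera to world coordinates); the wrist camera has in their place "mount" (4x4, takes a point from camera to tool coordinates, whose origin is the TCP and whose axes are the tool frame's). Camera axes: x right, y down, z forward; pixel columns grow to the right and rows downward; lengths in m; the calibration is good to about 2 mm. A picture is of the moment at which its call begins: read the wrist's pose just before it. camera_info takes no time and is no camera call.
- order.finish_job(): hands the job in, once; it reports no verdict.
Trained networks look in the newest picture that a camera, given by its name, has taken for a name from the list of things; names that differ only in an ending like _2 or _b are one class to them, and where a whole thing is asked for, a point or a joint stands for the part that bears it (a point fixed in the world has none). Each returns a list of dicts, best first, with "confidence" (0 to 1); they miss things now and then, are a little off and sometimes report something else, mostly with a low value. They report only what shows in the picture. A call takes as long as a camera call. They do not tell look-alikes from the thing itself.
- models.cut_out(camera, name): "pixels" (384x512 bool, what is visible of it) and "centre" ([column, row] in pixels, amid what is visible of it).
The state is a dict: "t": time; "joint_positions": joint angles; "dq": joint speeds; "joint_torque": joint torques, N m; "eef_pos": TCP position; "tool_rot": TCP orientation; "ft_force": force on the tool from outside, world axes, zero at the start; "torque": the same for the moment, N m; "finger_gap": opening from 0.0 (shut) to 1.0 (fully open).
Only numpy, scipy, OpenCV 4.12 (cv2) and the standard library are available. Lean on these libraries where they do the work, as an engineer would, in place of code of your own. Each camera call takes 0.05 s, during which the arm holds its last target. There are 200 camera calls.

## Working session

There is one attempt and no reset: what is moved stays moved. The work goes in short steps, Python scripts to look and compute and a tool call to move; the robot and the scene stay as the last step left them, time stands still between calls to the robot, and variables do not carry over. Pictures are saved under pics/ and viewed, about 8 in all and at most 12, crops included, and the job is handed in when it is done.

Besides the shell and the picture viewer there is one more tool, called after "Emit:" as a command line: name --argument value ..., lists and objects as JSON in quotes. send_rows: Moves the arm, as the interface text tells. Its arguments: {"type":"object","properties":{"steps":{"type":"array","items":{"type":"array","items":{"type":"array","items":{"type":"number"}}}},"squeeze":{"type":"number"}},"required":["steps"]}

```bash
mkdir -p pics
cat > h.py <<'E'
import numpy as np, cv2
from rig import get_obs, imaging, order, models, bot
from scipy.spatial.transform import Rotation as R
def T_tool(s):
    T=np.eye(4); q=s["tool_rot"]; T[:3,:3]=R.from_quat([q[1],q[2],q[3],q[0]]).as_matrix(); T[:3,3]=s["eef_pos"]; return T
def cam(name,s=None):
    c=imaging.camera_info(name)
    M=np.array(c["cam_to_world"]) if name!="wrist" else T_tool(s)@np.array(c["mount"])
    return np.array(c["camera_matrix"]),c["k1"],M
def hit(uv,z,name,s=None):
    K,k1,M=cam(name,s); uv=np.atleast_2d(uv).astype(float)
    p=cv2.undistortPoints(uv[:,None],K,np.array([k1,0,0,0.]))[:,0]
    d=np.c_[p,np.ones(len(p))]@M[:3,:3].T; o=M[:3,3]
    return o+d*((z-o[2])/d[:,2])[:,None]
def proj(P,name,s=None):
    K,k1,M=cam(name,s); P=(np.atleast_2d(P)-M[:3,3])@M[:3,:3]
    x=P[:,:2]/P[:,2:]; x=x*(1+k1*(x**2).sum(1))[:,None]
    return x@K[:2,:2].T+K[:2,2]
E
python3 - <<'E'
from h import *
ims=[]
for n in ["top","scene"]:
    im=imaging.grab_frame(n); cv2.imwrite(f"pics/{n}0.png",im); ims.append(im)
    for nm in ["cap","lamp_house","locked_lamp"]:
        for d in models.cut_out(n,nm):
            c=d["centre"]; z={"cap":.11}.get(nm,.08)
            print(n,nm,round(d["confidence"],2),np.round(c,1),d["pixels"].sum(),hit(c,z,n).round(3))
    print(cam(n)[2].round(2).tolist())
s=get_obs(); print(s); print(bot.pinch_z)
E
```

```text
top cap 0.86 [359.5 204.6] 671 [[ 0.516 -0.231  0.11 ]]
top cap 0.79 [346.2 163.5] 522 [[ 0.602 -0.208  0.11 ]]
top cap 0.72 [296.  230.5] 567 [[ 0.466 -0.098  0.11 ]]
top cap 0.51 [343.1 215.4] 1390 [[ 0.494 -0.196  0.11 ]]
top lamp_house 0.71 [343.5 216.4] 1171 [[ 0.495 -0.203  0.08 ]]
top locked_lamp 0.73 [171.9 204.3] 2085 [[0.53 0.16 0.08]]
[[-0.02, -0.99, 0.16, 0.41], [-1.0, 0.02, 0.0, -0.01], [-0.01, -0.16, -0.99, 0.95], [0.0, 0.0, 0.0, 1.0]]
scene cap 0.9 [130.  189.4] 772 [[ 0.651 -0.165  0.11 ]]
scene cap 0.58 [151.2 125.5] 836 [[ 0.512 -0.233  0.11 ]]
scene lamp_house 0.87 [164.2 156.3] 2225 [[ 0.544 -0.183  0.08 ]]
scene locked_lamp 0.83 [338.4 245.3] 3908 [[0.556 0.182 0.08 ]]
[[-0.5, 0.7, -0.51, 0.88], [0.87, 0.4, -0.29, 0.22], [0.0, -0.59, -0.81, 0.63], [0.0, 0.0, 0.0, 1.0]]
{'t': 0.4, 'joint_positions': array([-1.11190585,  0.3211214 , -0.07007617,  1.45064524,  0.02259327,
        1.37078547, -0.05692429]), 'dq': array([ 1.31016099e-04, -1.19542640e-03, -9.73592146e-05, -2.45429125e-03,
       -5.76514524e-04, -6.14114988e-04,  1.59491364e-04]), 'joint_torque': array([ 1.56217407e-04, -4.92738211e+01, -3.80670978e-01, -3.14095724e+01,
        1.33527027e-02,  3.94390416e-03, -1.27045587e-05]), 'eef_pos': array([0.27969035, 0.58669845, 0.23119642]), 'tool_rot': array([ 6.70542027e-05,  8.45663120e-01,  5.33717041e-01, -5.94273520e-05]), 'ft_force': array([ 0.13317096,  1.08265715, -0.23772778]), 'torque': array([ 0.04461675,  0.01023998, -0.00601288]), 'finger_gap': 0.9997191454731503}
0.0187
```

View pics/top0.png

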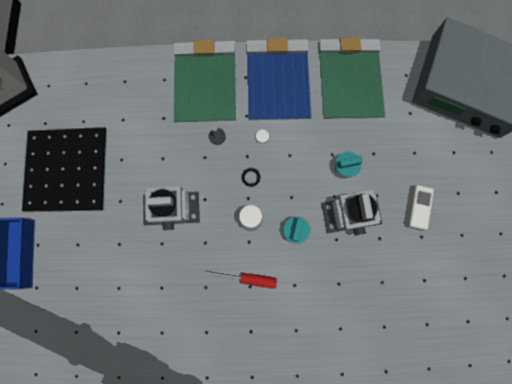

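View pics/scene0.png

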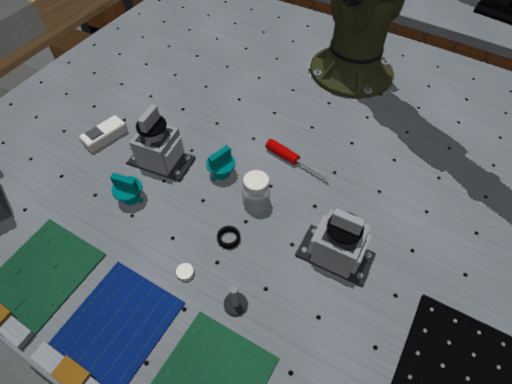

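Top view: the loose lamp is at right, around (360,208), with its bar nearly vertical at (366,207) across the foot plate. The port points down in the image, so the lamp's yaw is about 11°. The locked lamp is at left (168,204), and the turquoise look-alikes are at (348,164) and (296,230). I'll approach above the loose cap, going around at safe height.

Emit:
send_rows --steps '[[[1,-23,33,-4,0,0,0],[1,-46,66,-8,0,0,0],[1,-69,99,-12,0,0,0],[1,-92,132,-16,0,0,0],[1,-115,165,-20,0,0,0]]]'

```text
t: 0.82
eef_pos: [0.3799, 0.4102, 0.2517]
tool_rot: [-0.0, 0.846, 0.534, 0.0]
ft_force: [1.1, 0.1, 0.5]
finger_gap: 0.999
```

Emit:
send_rows --steps '[[[1,-23,33,0,0,0,0],[1,-46,66,0,0,0,0],[1,-69,99,0,0,0,0],[1,-92,132,0,0,0,0],[1,-115,165,0,0,0,0]]]'

```text
t: 1.23
eef_pos: [0.4793, 0.2353, 0.2517]
tool_rot: [-0.0, 0.846, 0.534, 0.001]
ft_force: [1.3, 0.7, -0.4]
finger_gap: 0.999
```

Emit:
send_rows --steps '[[[1,-36,18,0,0,0,-0.12],[1,-72,36,0,0,0,-0.24],[1,-108,54,0,0,0,-0.36],[1,-144,72,0,0,0,-0.48],[1,-180,90,0,0,0,-0.6]]]'

```text
t: 1.65
eef_pos: [0.4822, 0.0413, 0.2516]
tool_rot: [0.0, 0.656, 0.755, 0.0]
ft_force: [-0.2, -0.9, -0.3]
finger_gap: 1.001
```

Run:
```python
from h import *
s=get_obs(); T=T_tool(s); print(s["t"],s["eef_pos"],s["joint_positions"].round(2),T.round(3).tolist())
print("to target, tool axes mm",(T[:3,:3].T@(np.array([.51,-.233,.25])-s["eef_pos"])*1000).round())
print(imaging.camera_info("wrist"))
```

```text
1.65 [0.48220711 0.04127507 0.25163224] [-0.52 -0.06  0.36  1.83  0.02  1.36  1.55] [[-0.139, 0.99, 0.001, 0.482], [0.99, 0.139, 0.0, 0.041], [0.0, 0.001, -1.0, 0.252], [0.0, 0.0, 0.0, 1.0]]
to target, tool axes mm [-275.  -11.    2.]
{'camera_matrix': array([[308.33410585,   0.        , 257.19339125],
       [  0.        , 308.33410585, 193.57081402],
       [  0.        ,   0.        ,   1.        ]]), 'k1': -0.080043527405385, 'mount': array([[ 9.99999680e-01,  4.14431275e-04, -6.83969322e-04,
         3.34956147e-05],
       [-2.09260379e-04,  9.61051003e-01,  2.76370992e-01,
        -7.02607139e-02],
       [ 7.71866185e-04, -2.76370760e-01,  9.61050783e-01,
        -1.43072352e-01],
       [ 0.00000000e+00,  0.00000000e+00,  0.00000000e+00,
         1.00000000e+00]])}
```

Emit:
send_rows --steps '[[[1,-40,-2,0,0,0,-0.05],[1,-80,-4,0,0,0,-0.05],[1,-120,-6,0,0,0,-0.05],[1,-160,-8,0,0,0,-0.05],[1,-200,-10,0,0,0,-0.05]]]'

```text
t: 2.07
eef_pos: [0.4992, -0.1581, 0.2518]
tool_rot: [0.0, 0.639, 0.769, 0.001]
ft_force: [-0.2, 1.2, -0.4]
finger_gap: 0.998
```

Emit:
send_rows --steps '[[[1,-40,0,0,0,0,0],[1,-72,6,0,0,0,0],[1,-75,6,0,0,0,0],[1,-75,6,0,0,0,0]]]'

```text
t: 2.4
eef_pos: [0.5186, -0.2313, 0.2512]
tool_rot: [0.0, 0.641, 0.768, -0.001]
ft_force: [-0.2, 0.5, -1.0]
finger_gap: 1.001
```

Run:
```python
from h import *
s=get_obs(); im=imaging.grab_frame("wrist"); cv2.imwrite("pics/w1.png",cv2.resize(im,(768,576)))
print(s["t"],s["eef_pos"],s["joint_positions"].round(2))
for nm in ["cap","lamp_house"]:
    for d in models.cut_out("wrist",nm):
        print(nm,round(d["confidence"],2),d["centre"],d["pixels"].sum(),hit(d["centre"],.11,"wrist",s).round(3))
```

```text
2.4 [ 0.51858237 -0.23131291  0.25119587] [-0.23  0.15  0.67  1.65 -0.09  1.37  2.21]
cap 0.95 [368.4, 147.2] 2001 [[ 0.467 -0.136  0.11 ]]
cap 0.72 [243.7, 242.2] 1659 [[ 0.582 -0.234  0.11 ]]
cap 0.6 [250.5, 172.0] 3158 [[ 0.51 -0.24  0.11]]
lamp_house 0.63 [255.1, 137.2] 4385 [[ 0.477 -0.241  0.11 ]]
```

View pics/w1.png

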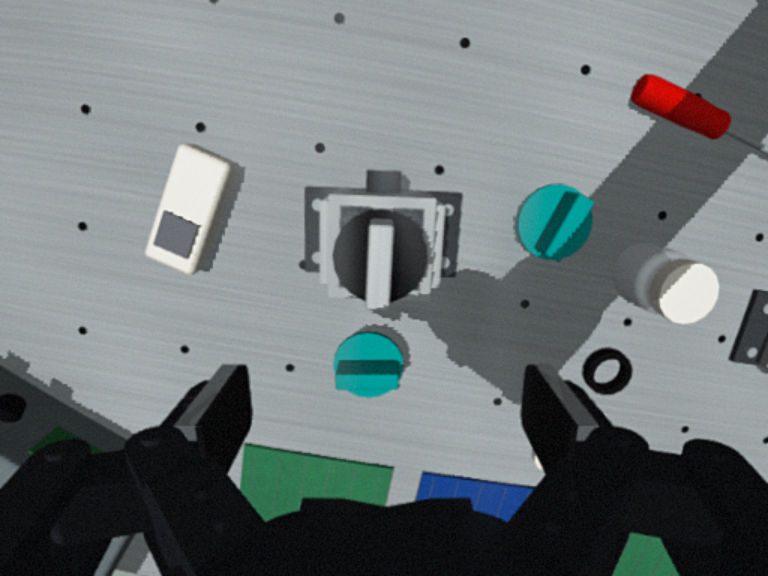

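Wrist view (768 px wide): the loose cap is at about (381,255), with its bar running vertically from (381,220) to (378,307). Foot plate corners are at (305,187) and (462,193). I'll turn these into poses.

Run:
```python
from h import *
s=get_obs(); im=cv2.imread("pics/w1.png")
c=cv2.resize(im[170:330,290:470],None,fx=4,fy=4,interpolation=cv2.INTER_CUBIC)
bar=hit(np.array([[370,220],[393,220],[389,307],[367,307]])/1.5,.14,"wrist",s); print(bar.round(4),bar.mean(0))
fp=hit(np.array([[305,187],[462,193]])/1.5,.008,"wrist",s); d=fp[1]-fp[0]; print(fp,np.linalg.norm(d),"fp angle",np.degrees(np.arctan2(d[1],d[0])))
T=T_tool(s); print("tool x angle",np.degrees(np.arctan2(T[1,0],T[0,0])))
# overlay model for guess
def draw(x,y,a,b):
    def tf(p,z,an): p=np.array(p,float)/1000; ca,sa=np.cos(an),np.sin(an); return np.c_[x+ca*p[:,0]-sa*p[:,1],y+sa*p[:,0]+ca*p[:,1],np.full(len(p),z)]
    t=np.linspace(0,2*np.pi,60)
    for p,z,an,col in [([(-25,-7),(25,-7),(25,7),(-25,7)],.14,b,(0,0,255)),(np.c_[30*np.cos(t),30*np.sin(t)],.11,b,(0,255,0)),([(-36,-65),(36,-65),(36,65),(-36,65)],.008,a,(255,0,0)),([(-36,-36),(36,-36),(36,36),(-36,36)],.08,a,(0,255,255))]:
        q=((proj(tf(p,z,an),"wrist",s)*1.5-[290,170])*4).astype(np.int32); cv2.polylines(c,[q],True,col,1)
m=bar.mean(0); e=(bar[0]+bar[1]-bar[2]-bar[3]); b=np.arctan2(-e[1],-e[0]); print("bar angle",np.degrees(b))
draw(m[0],m[1],np.arctan2(d[1],d[0])-np.pi/2,b)
cv2.imwrite("pics/ov.png",c)
```

```text
[[ 0.4841 -0.2425  0.14  ]
 [ 0.4817 -0.2301  0.14  ]
 [ 0.5315 -0.2228  0.14  ]
 [ 0.5338 -0.2353  0.14  ]] [ 0.50776719 -0.23269644  0.14      ]
[[ 0.48475023 -0.30104845  0.008     ]
 [ 0.46559259 -0.17321977  0.008     ]] 0.12925627474927998 fp angle 98.52346456927157
tool x angle 100.6822410494352
bar angle 8.24427049406449
```

View pics/ov.png

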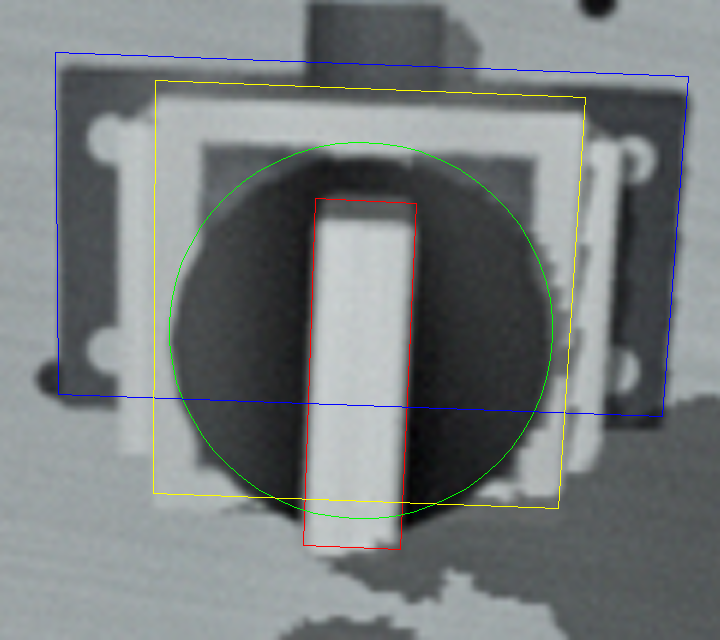

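The overlay shows the fit is about 2 mm too low in x: the true axis is near (0.510, -0.2325), lamp yaw 8.5°, bar 8.3°. Next I descend onto the bar and grip it.

Emit:
send_rows --steps '[[[1,0,-9,20,0,0,0.042],[1,0,-9,50,0,0,0.042],[1,0,-9,80,0,0,0.042],[1,0,-9,110,0,0,0.042],[1,0,-9,122,0,0,0.042]]]'

```text
t: 2.97
eef_pos: [0.5082, -0.2271, 0.1257]
tool_rot: [-0.003, 0.654, 0.757, -0.0]
ft_force: [-0.5, 1.0, -0.2]
finger_gap: 1.001
```

Emit:
send_rows --steps '[[[1,0,0,8,0,0,0],[1,0,0,15,0,0,0],[1,0,0,15,0,0,0]]]'

```text
t: 3.22
eef_pos: [0.5104, -0.2298, 0.1143]
tool_rot: [-0.0, 0.655, 0.756, 0.0]
ft_force: [0.3, -0.2, 0.3]
finger_gap: 0.997
```

Emit:
send_rows --steps '[[[-1,0,0,0,0,0,0],[-1,0,0,0,0,0,0],[-1,0,0,0,0,0,0],[-1,0,0,0,0,0,0],[-1,0,0,0,0,0,0]]]' --squeeze 60

```text
t: 3.63
eef_pos: [0.5105, -0.2307, 0.115]
tool_rot: [0.001, 0.655, 0.756, 0.0]
ft_force: [0.2, -0.0, 1.6]
finger_gap: 0.299
```

Run:
```python
from h import *
s=get_obs(); im=imaging.grab_frame("wrist"); cv2.imwrite("pics/w2.png",im)
T=T_tool(s); print(s["t"],s["eef_pos"],s["joint_positions"].round(2),s["finger_gap"],s["ft_force"],s["torque"],np.degrees(np.arctan2(T[1,0],T[0,0])))
```

```text
3.6333 [ 0.51054425 -0.23071256  0.11498398] [-0.2   0.25  0.66  1.84 -0.17  1.11  2.23] 0.29911727287835577 [ 0.19673975 -0.03966389  1.55420564] [-0.11221964 -0.02727382 -0.00954902] 98.14731495890067
```

View pics/w2.png

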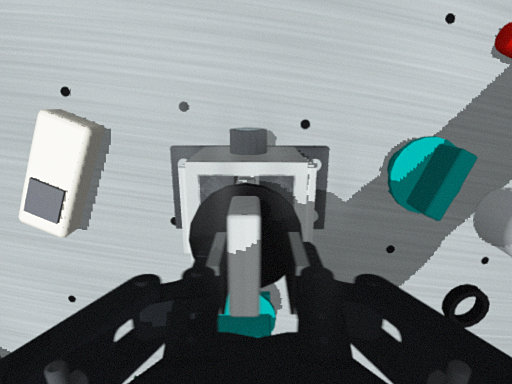

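The fingers straddle the bar at about (243,255) and are still closing, so I keep closing.

Emit:
send_rows --steps '[[[-1,0,0,0,0,0,0],[-1,0,0,0,0,0,0],[-1,0,0,0,0,0,0],[-1,0,0,0,0,0,0]]]'

```text
t: 4.02
eef_pos: [0.5105, -0.2335, 0.1149]
tool_rot: [0.002, 0.656, 0.755, -0.001]
ft_force: [1.0, -4.8, -1.6]
finger_gap: 0.152
```

Emit:
send_rows --steps '[[[-1,0,0,3,0,0,0],[-1,0,0,6,0,0,0],[-1,0,0,9,0,0,0],[-1,0,0,9,0,0,0]]]'

```text
t: 4.35
eef_pos: [0.5109, -0.2341, 0.1066]
tool_rot: [0.003, 0.656, 0.755, -0.001]
ft_force: [0.2, -6.2, 2.3]
finger_gap: 0.153
```

Emit:
send_rows --steps '[[[-1,-2,0,3,0,0,0],[-1,-3,0,6,0,0,0],[-1,-3,0,9,0,0,0],[-1,-3,0,10,0,0,0],[-1,-3,0,10,0,0,0]]]'

```text
t: 4.77
eef_pos: [0.5112, -0.2346, 0.0966]
tool_rot: [0.001, 0.655, 0.755, 0.0]
ft_force: [-1.5, -1.7, 6.4]
finger_gap: 0.152
```

Run:
```python
from h import *
s=get_obs(); im=imaging.grab_frame("wrist"); im2=imaging.grab_frame("scene")
cv2.imwrite("pics/w3.png",np.hstack([cv2.resize(im[120:340,130:370],(480,440)),cv2.resize(im2[90:200,100:180],(320,440))]))
T=T_tool(s); print(s["t"],s["eef_pos"],s["joint_positions"].round(2),s["finger_gap"],s["ft_force"],s["torque"],np.degrees(np.arctan2(T[1,0],T[0,0])))
```

```text
4.7667 [ 0.51117647 -0.23461841  0.09661616] [-0.18  0.28  0.65  1.85 -0.19  1.07  2.25] 0.15189889056652625 [-1.45602325 -1.68216098  6.42610566] [-0.39707956  0.28033682  0.03432733] 98.11066033053778
```

View pics/w3.png

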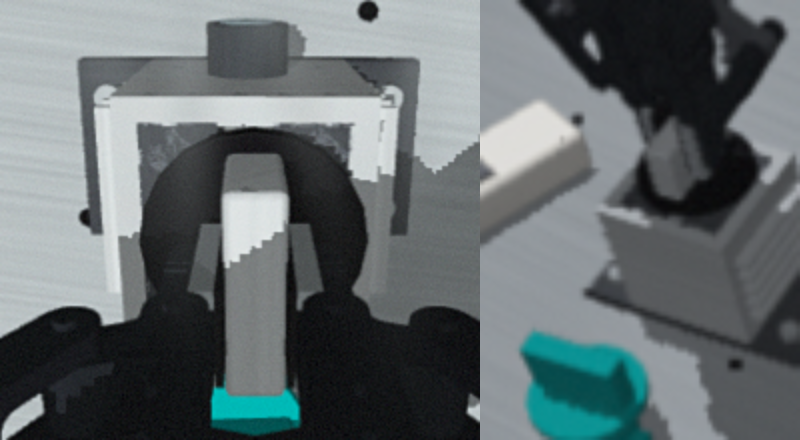

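The cap is pressed about 18 mm down, with the disc close to the housing and the grip firm on the bar. Now I turn it clockwise, watching the forces.

Emit:
send_rows --steps '[[[-1,0,0,0,0,0,0.08],[-1,0,0,0,0,0,0.16],[-1,0,0,0,0,0,0.24],[-1,0,0,0,0,0,0.32],[-1,0,0,0,0,0,0.4]]]'

```text
t: 5.28
eef_pos: [0.5109, -0.2354, 0.0967]
tool_rot: [0.001, 0.794, 0.609, -0.0]
ft_force: [-1.2, -2.6, 6.5]
finger_gap: 0.149
```

Emit:
send_rows --steps '[[[-1,0,0,0,0,0,0.08],[-1,0,0,0,0,0,0.16],[-1,0,0,0,0,0,0.24],[-1,0,0,0,0,0,0.32],[-1,0,0,0,0,0,0.4]]]'

```text
t: 5.7
eef_pos: [0.5105, -0.2361, 0.0967]
tool_rot: [0.002, 0.899, 0.439, -0.0]
ft_force: [-1.6, -4.0, 6.5]
finger_gap: 0.15
```

Emit:
send_rows --steps '[[[-1,0,0,0,0,0,0.08],[-1,0,0,0,0,0,0.16],[-1,0,0,0,0,0,0.24],[-1,0,0,0,0,0,0.32],[-1,0,0,0,0,0,0.4]]]'

```text
t: 6.12
eef_pos: [0.5102, -0.2367, 0.0967]
tool_rot: [0.002, 0.968, 0.251, -0.0]
ft_force: [-3.7, -5.4, 6.1]
finger_gap: 0.153
```

Emit:
send_rows --steps '[[[-1,0,0,0,0,0,0.1],[-1,0,0,0,0,0,0.2],[-1,0,0,0,0,0,0.3],[-1,0,0,0,0,0,0.37],[-1,0,0,0,0,0,0.37]]]'

```text
t: 6.53
eef_pos: [0.5102, -0.237, 0.0967]
tool_rot: [0.002, 0.998, 0.069, 0.0]
ft_force: [-1.6, -4.9, 7.2]
finger_gap: 0.153
```

Run:
```python
from h import *
s=get_obs(); im=imaging.grab_frame("wrist"); im2=imaging.grab_frame("scene")
cv2.imwrite("pics/w4.png",np.hstack([cv2.resize(im,(587,440)),cv2.resize(im2[100:200,100:148],(211,440))]))
T=T_tool(s); print(s["t"],s["eef_pos"],s["joint_positions"].round(2),s["finger_gap"],s["ft_force"],s["torque"],np.degrees(np.arctan2(T[1,0],T[0,0])))
```

```text
6.5333 [ 0.51024938 -0.2370386   0.09670836] [-0.4   0.34  0.93  1.86 -0.31  1.09  0.78] 0.15311601818801898 [-1.61736694 -4.93706568  7.22949499] [-1.40815759  0.56713071 -0.01062216] 7.91582966144381
```

View pics/w4.png

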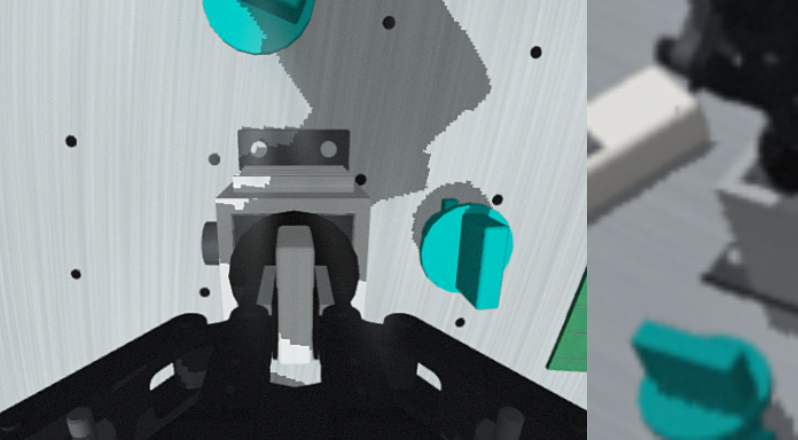

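The bar is now along the foot plate (tool at 7.9°, lamp about 8.5°). I ease up with the spring so the lugs enter the notches, then open, so that the fingertips don't block the disc.

Emit:
send_rows --steps '[[[-1,0,0,-3,0,0,0],[-1,0,0,-6,0,0,0],[-1,0,0,-8,0,0,0],[-1,0,0,-8,0,0,0]]]'

```text
t: 6.97
eef_pos: [0.5104, -0.237, 0.1047]
tool_rot: [0.002, 0.998, 0.071, 0.0]
ft_force: [-2.2, -6.0, 5.5]
finger_gap: 0.147
```

Emit:
send_rows --steps '[[[0,0,0,0,0,0,0],[0,0,0,-2,0,0,0],[0,0,0,-4,0,0,0],[0,0,0,-6,0,0,0],[0,0,0,-6,0,0,0]]]'

```text
t: 7.38
eef_pos: [0.511, -0.233, 0.1097]
tool_rot: [-0.0, 0.997, 0.072, 0.0]
ft_force: [-0.2, 0.7, 0.1]
finger_gap: 0.5
```

Emit:
send_rows --steps '[[[0.2,0,0,-20,0,0,0],[0.2,0,0,-50,0,0,0],[0.2,0,0,-85,0,0,0],[0.2,0,0,-120,0,0,0],[0.2,0,0,-130,0,0,0]]]'

```text
t: 7.8
eef_pos: [0.5127, -0.2346, 0.2445]
tool_rot: [0.001, 0.997, 0.071, 0.004]
ft_force: [0.8, -1.2, 0.4]
finger_gap: 0.602
```

Emit:
send_rows --steps '[[[0.2,0,0,-10,0,0,0],[0.2,0,0,-10,0,0,0],[0.2,0,0,-10,0,0,0]]]'

```text
t: 8.05
eef_pos: [0.5103, -0.233, 0.2485]
tool_rot: [-0.0, 0.997, 0.072, -0.0]
ft_force: [-0.6, -0.3, -0.4]
finger_gap: 0.6
```

Run:
```python
from h import *
s=get_obs(); im=imaging.grab_frame("wrist"); im2=imaging.grab_frame("scene")
T=T_tool(s); print(s["t"],s["eef_pos"],s["ft_force"],np.degrees(np.arctan2(T[1,0],T[0,0])))
def draw(im,name,x,y,a,b,h):
    for p,z,an,col in [([(-25,-7),(25,-7),(25,7),(-25,7)],h+.066,b,(0,0,255)),(np.c_[30*np.cos(np.linspace(0,6.28,40)),30*np.sin(np.linspace(0,6.28,40))],h+.036,b,(0,255,0)),([(-36,-36),(36,-36),(36,36),(-36,36)],.08,a,(0,255,255))]:
        p=np.array(p)/1000.;ca,sa=np.cos(an),np.sin(an)
        P=np.c_[x+ca*p[:,0]-sa*p[:,1],y+sa*p[:,0]+ca*p[:,1],np.full(len(p),z)]
        cv2.polylines(im,[(proj(P,name,s)*16).astype(np.int32)],True,col,1,cv2.LINE_8,4)
a=np.radians(8.5)
u,v=proj([[.51,-.2335,.1]],"wrist",s)[0].astype(int); u=max(u,65);v=max(v,65)
A=im[v-65:v+65,u-65:u+65].copy(); draw(im,"wrist",.51,-.2335,a,a-np.pi/2,.065); B=im[v-65:v+65,u-65:u+65]
C=im2[90:190,110:210]; D=im2[195:295,285:385]
f=lambda q:cv2.resize(q,(390,290) if 0 else (290,290),interpolation=cv2.INTER_CUBIC)
cv2.imwrite("pics/end.png",np.vstack([np.hstack([f(A),f(B)]),np.hstack([f(C),f(D)])]))
```

```text
8.05 [ 0.5103147  -0.23295965  0.24847747] [-0.60050287 -0.33227664 -0.42570983] 8.224036207863698
```

View pics/end.png

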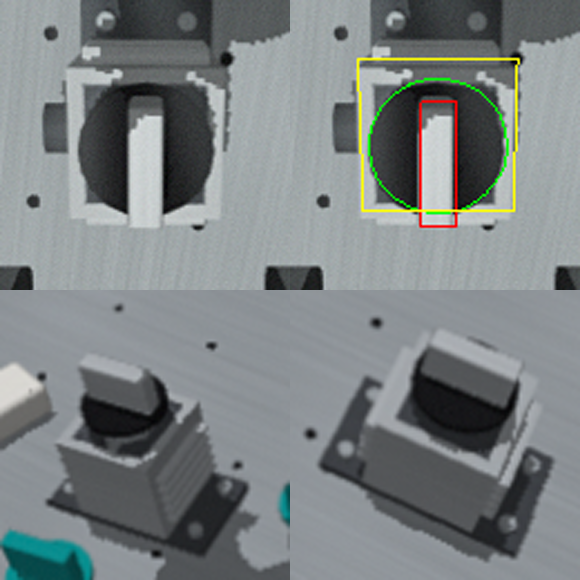

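The bar lies along the foot plate. One quick check of seat height from the scene view: model overlay at origin heights 60, 65 and 74 mm.

Run:
```python
from h import *
im=imaging.grab_frame("scene"); a=np.radians(8.5); out=[]
def P(p,z,an,x=.51,y=-.2335):
    p=np.array(p)/1000.;c,s=np.cos(an),np.sin(an)
    return np.c_[x+c*p[:,0]-s*p[:,1],y+s*p[:,0]+c*p[:,1],np.full(len(p),z)]
t=np.linspace(0,6.28,60); k=8
for h in (.060,.065,.074):
    c=cv2.resize(im[100:170,120:190],None,fx=k,fy=k,interpolation=cv2.INTER_CUBIC)[:, :264*2]
    for p,z,an,col in [([(-25,-7),(25,-7),(25,7),(-25,7)],h+.066,a-np.pi/2,(0,0,255)),(30*np.c_[np.cos(t),np.sin(t)],h+.03,a,(0,255,0)),([(-36,-36),(36,-36),(36,36),(-36,36)],.08,a,(0,255,255))]:
        cv2.polylines(c,[((proj(P(p,z,an),"scene")-[120,100]+.5)*k).astype(np.int32)],True,col,1)
    out.append(cv2.resize(c[:,:480],(266,311)))
cv2.imwrite("pics/ht.png",np.hstack(out))
```

```text
(no output)
```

View pics/ht.png

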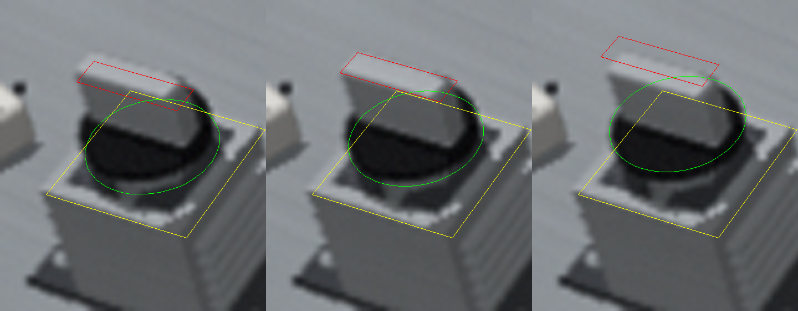

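The house outline itself is drawn about 10 px low, so the absolute height is ambiguous between 60 and 65. I'll calibrate against the first picture, where the height is known to be 74.

Run:
```python
from h import *
from scipy.optimize import minimize
im0=cv2.imread("pics/scene0.png"); im=imaging.grab_frame("scene"); a=np.radians(8.5)
def P(p,z,an,x=.51,y=-.2335):
    p=np.array(p)/1000.;c,s=np.cos(an),np.sin(an)
    return np.c_[x+c*p[:,0]-s*p[:,1],y+s*p[:,0]+c*p[:,1],np.full(len(p),z)]
t=np.linspace(0,6.28,80); k=10
# cap silhouette from dark disc: template match of disc's polygon edges by gradient, image shift (du,dv)
def score(img,h,b,dx):
    g=cv2.GaussianBlur(cv2.cvtColor(img,cv2.COLOR_BGR2GRAY),(0,0),.8).astype(np.float32)
    m=np.hypot(cv2.Sobel(g,5,1,0),cv2.Sobel(g,5,0,1))
    q=[np.array([(-25,-7),(25,-7),(25,7),(-25,7),(-25,-7)])]
    p=np.concatenate([np.linspace(q[0][i],q[0][i+1],20) for i in range(4)])
    uv=(proj(P(p,h+.066,b),"scene")+dx).astype(np.float32)
    return cv2.remap(m,uv[:,0].copy(),uv[:,1].copy(),1).mean()
G=[(u,v) for u in np.arange(-3,3.1,.25) for v in np.arange(-5,5.1,.25)]
for n,img,h,b in [("before",im0,.074,a),("after60",im,.060,a-np.pi/2),("after65",im,.065,a-np.pi/2),("after74",im,.074,a-np.pi/2)]:
    r=sorted([(score(img,h,b,g),g) for g in G])[::-1][:3]; print(n,r)
print("px/mm vertical",proj([[.51,-.2335,.13],[.51,-.2335,.14]],"scene"))
out=[]
for img,h,b in [(im0,.074,a),(im,.065,a-np.pi/2),(im,.060,a-np.pi/2)]:
    c=cv2.resize(img[100:155,125:178],None,fx=k,fy=k,interpolation=cv2.INTER_CUBIC)
    for p,z,an,col in [([(-25,-7),(25,-7),(25,7),(-25,7)],h+.066,b,(0,0,255)),(30*np.c_[np.cos(t),np.sin(t)],h+.03,a,(0,255,0)),([(-36,-36),(36,-36),(36,36),(-36,36)],.08,a,(0,255,255))]:
        cv2.polylines(c,[((proj(P(p,z,an),"scene")-[125,100]+.5)*k).astype(np.int32)],True,col,1)
    out.append(cv2.resize(c,(266,276)))
cv2.imwrite("pics/ht2.png",np.hstack(out))
```

```text
before [(np.float32(126.81551), (np.float64(-1.75), np.float64(-0.25))), (np.float32(126.55546), (np.float64(-1.5), np.float64(-0.25))), (np.float32(126.54265), (np.float64(-1.5), np.float64(-0.5)))]
after60 [(np.float32(127.636765), (np.float64(3.0), np.float64(-0.5))), (np.float32(127.58474), (np.float64(3.0), np.float64(-0.75))), (np.float32(127.561424), (np.float64(2.75), np.float64(-0.75)))]Traceback (most recent call last):
  File "<stdin>", line 18, in <module>
  File "<stdin>", line 14, in score
  File "h.py", line 16, in proj
    K,k1,M=cam(name,s); P=(np.atleast_2d(P)-M[:3,3])@M[:3,:3]
           ~~~^^^^^^^^
  File "h.py", line 7, in cam
    c=imaging.camera_info(name)
ValueError: time passes only in moves, steps and waits
```

Run:
```python
from h import *
im0=cv2.imread("pics/scene0.png"); im=imaging.grab_frame("scene"); a=np.radians(8.5)
cv2.imwrite("pics/scene_end.png",im)
def P(p,z,an,x=.51,y=-.2335):
    p=np.array(p)/1000.;c,s=np.cos(an),np.sin(an)
    return np.c_[x+c*p[:,0]-s*p[:,1],y+s*p[:,0]+c*p[:,1],np.full(len(p),z)]
t=np.linspace(0,6.28,80); k=10
print("10 mm up in px",np.diff(proj([[.51,-.2335,.13],[.51,-.2335,.14]],"scene"),axis=0))
out=[]
for img,h,b in [(im0,.074,a),(im,.065,a-np.pi/2),(im,.060,a-np.pi/2)]:
    c=cv2.resize(img[100:155,125:178],None,fx=k,fy=k,interpolation=cv2.INTER_CUBIC)
    for p,z,an,col in [([(-25,-7),(25,-7),(25,7),(-25,7)],h+.066,b,(0,0,255)),(30*np.c_[np.cos(t),np.sin(t)],h+.03,a,(0,255,0)),([(-36,-36),(36,-36),(36,36),(-36,36)],.08,a,(0,255,255))]:
        cv2.polylines(c,[((proj(P(p,z,an),"scene")-[125,100]+.5)*k).astype(np.int32)],True,col,1)
    out.append(cv2.resize(c,(266,276)))
cv2.imwrite("pics/ht2.png",np.hstack(out))
```

```text
10 mm up in px [[-1.16326578 -3.97433887]]
```

View pics/ht2.png

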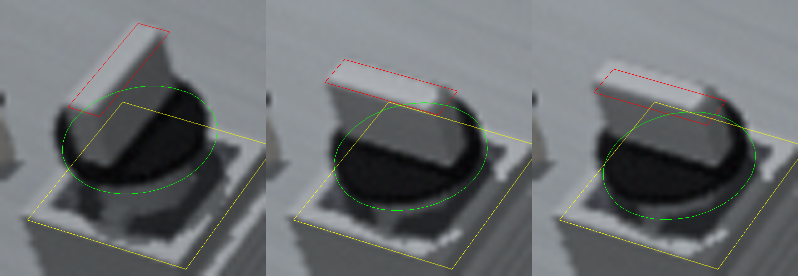

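Against the first picture, the disc's lower edge went from row 185 to row 204 in the crop (3.8 px, about 9.5 mm). That matches the expected 9 mm drop to 65 and rules out 60. I'm handing in.

```bash
python3 -c "
from rig import order; print(order.finish_job())"
```

```text
the job is handed in; nothing more can be done
None
```

The loose cap is locked. I gripped its bar, pressed it down about 18 mm, turned it a quarter turn clockwise and eased it up about 8 mm into the notches. Then I let go and raised the gripper about 140 mm clear. The job was handed in at roughly 8–9 s of the 38 s allowed.

**Orientation:** the last pictures show the bar along the foot plate. The gripper was at 7.9° when the turn ended, against about 8.5° for the lamp house.

**Height:** the cap sits about 9.5 mm lower than at the start, where 9 mm was expected. The scene overlay taken alone could not tell 60 mm from 65 mm. Comparing it with the first picture settled it as seated at 65 mm. An automatic edge match I tried for the same check gave no useful result and stopped with an error.

**Forces and contact:** force readings at the end of each move stayed under about 10 N, and were near zero after letting go. I did not touch the other lamp house or the turquoise look-alikes.

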